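Function check of the wireless control boxes

ROBOT

A 7-joint arm with a two-finger parallel gripper is mounted at the origin on the work surface; the furniture and walls round the work are solid. World frame = base frame: x ahead of the robot, y to its left, z up, the work surface at z = 0. Lengths are in m, angles in rad, forces in N, time in s.
With the tool pointing down it reaches from about 0.4 to 0.85 m from the base axis. Payload 4.5 kg.
Tool frame: the origin (TCP) lies on the centre line of the jaws, within the pads' length; the fingertips stand 11 mm ahead of it and the grasp point (between the pads) lies 8 mm behind it; z points along the fingers, y is the line along which they close (so a half turn about z gives the same grasp; the last joint's range is limited). The gripper opens to 88 mm and grips with 3 to 60 N. Pads are 18 mm wide; open, the fingers measure 123 mm over their backs; the gripper's body (75 mm by 187 mm) begins 45 mm behind the grasp point.
Start: joints at [1.358, 0.689, -0.195, 1.565, 0.157, 0.902, -0.215], TCP at [0.153, -0.606, 0.25] pointing down, gripper open.
Joint ranges: [-3.01, 3.01], [-0.46, 2.08], [-1.47, 1.51], [0.13, 2.56], [-1, 4.14], [0.04, 2.09], [-2.66, 2.66]. Speed limits (rad/s): [2.57, 2.57, 3.14, 3.14, 3.14, 3.14, 3.14].

INTERFACE

Orientations are given as a unit quaternion [x, y, z, w].
In Python, from plant import * gives the robot as it stands. The module is installed in compiled form; this text tells all that it offers.
- The arm moves only by the tool send_rows, never from a script. Its argument "motion" is a list of rows, each an object of numbers: "x", "y", "z": the shift along the tool's x, y, z in cm; "rx", "ry", "rz": the turn, a rotation vector about the tool's x, y, z in rad; "jaw": the finger opening in cm, from 0 to 8.81. In form: [{"x": .., "y": .., "z": .., "rx": .., "ry": .., "rz": .., "jaw": ..}, ...]. A call has exactly 5 rows; each row shifts and turns the commanded pose from where the row before left it, along the tool's axes as they then stand; what a row does not reach is not made up. A row lasts 1/10 s, in which the tool goes at most 50 mm and 8.59 degrees, less where a joint would pass 70% of its speed; a pose out of reach is approached as far as the arm can. A call is refused whole if a number of a shift passes 5 or a number of a turn 0.15, either way. A call with a gripper value outside its range is refused whole. The fingers move at their own pace and stop on an object; "grip_force" is the grip in N (left out, the last holds). Time passes only in rows, so rows that do not move let the fingers close, or fill a call up. It gives the time, the measured TCP pose, the force, the opening and the grip force at its end, in the units of the state.
- get_state(): the state, without advancing time (a new reading comes with each control period).
- snapshot(name): name is "scene" or "top" or "wrist"; returns a dict with "img" (420x560x3 uint8, red, green, blue), "vertical_fov" (degrees; the focal length in pixels is half the picture's height over the tangent of half this angle, whatever the lens; pixels are square), "cx", "cy" (the principal point, pixels), "extrinsics" (4x4, takes a point from camera to world coordinates). Camera axes: x right, y up, looking along -z (the intrinsics and any distortion apply to the point x, -y, -z); pixel columns grow to the right and rows downward; lengths in m; the calibration is good to about 2 mm. A picture is of the moment at which its call begins. There is no depth.
- finish_job(): hands the job in; it is judged then, once.
The state is a dict: "clock": time; "q": joint angles; "qd": joint speeds; "joint_torque": joint torques, N m; "tool_pos": TCP position; "eef_rot": TCP orientation; "contact_force": force on the tool from outside, world axes, zero at the start; "moment": the same for the moment, N m; "opening": opening from 0.0 (shut) to 1.0 (fully open); "finger_force": force on a finger pad.
Only numpy, scipy, OpenCV 4.12 (cv2) and the standard library are available. Lean on these libraries where they do the work, as an engineer would, in place of code of your own. Each camera call takes 0.05 s, during which the arm holds its last target. There are 200 camera calls.

TASK

Run the function check of the loose wireless control boxes by pressing with the closed fingertips: first rock the black rocker switch fully over onto its white-striped end, then push the blue button fully in (it stays in), then press the green button fully down and keep it down; the program finishes while still holding the green button down. Do not pick up, tip or shove any box, do not press the red stop button, and leave the tools and parts lying around where they are.

Things in the scene. Friction and masses are not known exactly. Their poses are not given: they have to be found in the camera images.
- rocker_box: grey and white control box with a black paddle rocker switch on its top, 76 x 76 x 55 mm on four rubber feet, about 0.7 kg, standing loose on the bench; origin at the centre of its underside, z up; its x axis points along the rocker towards the striped end
- rocker_on_end (a point): point on the striped half of the black rocker (white stripe across that end), mid-width, 20 mm from the pivot; moves with it: 77 mm above the bench when off, 70 mm when on. The rocker is 60 x 34 mm, a shallow V (each half rises 0.20 rad outwards), pivot across the box centre 64 mm up, frame round it 59 mm high. Push this end straight down to switch on
- rocker (a joint): tilt of the rocker, rad: -0.18 off (striped end up), 0 level, +0.18 fully on (striped end down); starts near off, stays where it is left, turns with 0.03 N m (1.5 N at the point rocker_on_end)
- blue_box: grey and white control box with one round blue button in the middle of its top, 76 x 76 x 55 mm on four rubber feet, about 0.7 kg, standing loose on the bench; origin at the centre of its underside, z up
- blue_key_top (a point): centre of the top face of the blue button (36 mm diameter), 73 mm above the bench when out, 65 mm when fully in; the steel collar round it (48 mm diameter) ends at 60 mm. Moves with the button
- blue_key (a joint): how far the blue button is pushed in, m: 0 out, 0.008 fully in against a hard stop; starts within 1 mm of out. No spring: it needs about 3.5 N plus a little damping and stays where it is left
- green_box: grey and white control box with one round green button in the middle of its top, 76 x 76 x 55 mm on four rubber feet, about 0.7 kg, standing loose on the bench; origin at the centre of its underside, z up
- green_key_top (a point): centre of the top face of the green button (36 mm diameter), 73 mm above the bench when out, 65 mm when fully down; the steel collar round it (48 mm diameter) ends at 60 mm. Moves with the button
- green_key (a joint): how far the green button is down, m: 0 out, 0.008 fully down against a hard stop. Spring return: 1.5 N to start it moving, 4.5 N to hold it fully down; it comes up when let go
- stop_box: black and yellow control box with a red mushroom-head stop button, 42 mm diameter, its top 85 mm above the bench, 76 x 76 x 55 mm on four rubber feet, about 0.7 kg, standing loose on the bench; origin at the centre of its underside, z up; to be left alone
- stop_head (a joint): how far the red mushroom button is down, m: 0 out, 0.008 fully down; spring return. To be left alone
- tweezers: steel tweezers, 117 x 8 x 10 mm, lying between two of the boxes; a bystander, origin under its middle
- jack_plug: spare jack plug, 69 x 16 x 16 mm, lying between two of the boxes; a bystander, origin under its middle
- marker_pen: black marker pen, 134 mm long, 18 mm thick, lying in front of the boxes; a bystander, origin under its middle
- screwdriver: screwdriver with orange handle, 171 mm long, 26 mm high, lying in front of the boxes; a bystander, origin under its middle
- tape_clear: roll of beige tape, 84 mm across, 24 mm high, lying flat in front of the boxes; a bystander, origin under its middle
- side_cutters: side cutters with red handles, 148 x 47 x 12 mm, lying in front of the boxes; a bystander, origin under its middle

How it is judged:
On the way, in this order (a step that is already met when the one before it is completed fails the run):
1. the rocker is over onto its striped end (value of joint rocker above 0.12 rad), for 0.2 s.
2. the blue button is in, the rocker still on (value of joint rocker above 0.12 rad and value of joint blue_key above 0.0055 m), for 0.2 s.
3. the green button is held down by the fingers (all of step 2 and value of joint green_key above 0.0055 m and contact force between the fingers and green_box above 2 N), for 0.3 s.
At the end, for the whole second after the job is handed in: rocker on (above 0.12 rad); blue button in (over 5.5 mm); fingers holding green down (over 5.5 mm and 2 N); red stop under 2 mm; every box within 25 mm of its place and 0.1 rad of upright; things round them within 20 mm of where they lay (all of step 3 and value of joint stop_head below 0.002 m and distance of each of rocker_box, blue_box, green_box, stop_box from where it was at the start of the episode below 0.025 m and angle between each of rocker_box, blue_box, green_box, stop_box's own z axis and vertical below 0.1 rad and distance of each of tweezers, jack_plug, marker_pen, screwdriver, tape_clear, side_cutters from where it was at the start of the episode below 0.02 m); the arm keeps its last pose, push and grip.
It fails at once if the blue button is pushed in before the rocker is on (value of joint blue_key above 0.003 m and not (value of joint rocker above 0.08 rad)).
It fails at once if the green button is pressed before the blue one is in (value of joint green_key above 0.003 m and not (value of joint blue_key above 0.005 m)).
It fails at once if the red stop button is pressed (value of joint stop_head above 0.002 m).
It fails at once if a control box is lifted (10 mm), tipped (0.15 rad) or shoved (25 mm) (height (world z) of any of rocker_box, blue_box, green_box, stop_box above 0.01 m or angle between any of rocker_box, blue_box, green_box, stop_box's own z axis and vertical above 0.15 rad or distance of any of rocker_box, blue_box, green_box, stop_box from where it was at the start of the episode above 0.025 m).
It fails at once if a tool or part lying round the boxes is moved more than 20 mm (distance of any of tweezers, jack_plug, marker_pen, screwdriver, tape_clear, side_cutters from where it was at the start of the episode above 0.02 m).
It also fails if it takes over 53 s, if anything falls off the work surface, if the arm or the gripper's body presses on something with over 40 N, if the wrist force passes 120 N, or if a joint passes its speed limit or range.

## Working session

There is one attempt and no reset: what is moved stays moved. The work goes in short steps, Python scripts to look and compute and a tool call to move; the robot and the scene stay as the last step left them, time stands still between calls to the robot, and variables do not carry over. Pictures are saved under pics/ and viewed, at most 10 in all, crops included, and the job is handed in when it is done.

Besides the shell and the picture viewer there is one more tool, called after "Call:" by a JSON object that holds its "method" and its "body", one argument or row to a line. send_rows: Moves the arm, as the interface text tells. Its arguments: {"type":"object","properties":{"motion":{"type":"array"},"grip_force":{"type":"number"}},"required":["motion"]}

```bash
mkdir -p pics; cat > h.py <<'E'
from plant import *
import numpy as np, cv2
from scipy.spatial.transform import Rotation as R
def shot(n):
    s=snapshot(n); return s
def ray(s,u,v):
    f=s["img"].shape[0]/2/np.tan(np.radians(s["vertical_fov"])/2)
    E=np.array(s["extrinsics"]); d=np.array([(u-s["cx"])/f,-(v-s["cy"])/f,-1.])
    return E[:3,3],E[:3,:3]@d
def onz(s,u,v,z):
    o,d=ray(s,u,v); return o+d*(z-o[2])/d[2]
def proj(s,p):
    f=s["img"].shape[0]/2/np.tan(np.radians(s["vertical_fov"])/2)
    E=np.array(s["extrinsics"]); c=E[:3,:3].T@(np.array(p)-E[:3,3])
    return s["cx"]+f*c[0]/-c[2], s["cy"]-f*c[1]/-c[2]
def save(s,n): cv2.imwrite(f"pics/{n}.png",s["img"][:,:,::-1])
E
python3 - <<'E'
from h import *
st=get_state(); print({k:np.round(v,3) for k,v in st.items()})
for n in ["scene","top"]:
    s=shot(n); save(s,n+"1"); print(n,s["vertical_fov"],s["cx"],s["cy"],np.round(s["extrinsics"],3).tolist(), [k for k in s])
E
```

```text
{'clock': np.float64(0.0), 'q': array([ 1.358,  0.69 , -0.195,  1.566,  0.157,  0.903, -0.215]), 'qd': array([-0.001,  0.   ,  0.002, -0.001, -0.001, -0.001,  0.001]), 'joint_torque': array([-0.0000e+00, -5.2757e+01, -1.2670e+00, -1.5343e+01, -5.3000e-02,
        7.0000e-03,  0.0000e+00]), 'tool_pos': array([ 0.152, -0.605,  0.249]), 'eef_rot': array([ 0.992,  0.123, -0.   , -0.001]), 'contact_force': array([-0.053,  0.127, -0.65 ]), 'moment': array([ 0.01 ,  0.039, -0.027]), 'finger_force': np.float64(0.0), 'opening': np.float64(1.002)}
scene 52.56093240861694 279.1349771035846 207.47942443574638 [[-0.513, 0.548, -0.661, -0.132], [-0.858, -0.307, 0.411, 0.398], [0.022, 0.778, 0.628, 0.629], [0.0, 0.0, 0.0, 1.0]] ['img', 'vertical_fov', 'cx', 'cy', 'extrinsics']
top 47.627474925453875 279.57995626963776 206.90123960585618 [[-0.008, 0.995, -0.097, 0.329], [-1.0, -0.007, 0.008, 0.014], [0.007, 0.097, 0.995, 1.303], [0.0, 0.0, 0.0, 1.0]] ['img', 'vertical_fov', 'cx', 'cy', 'extrinsics']
```

View pics/top1.png

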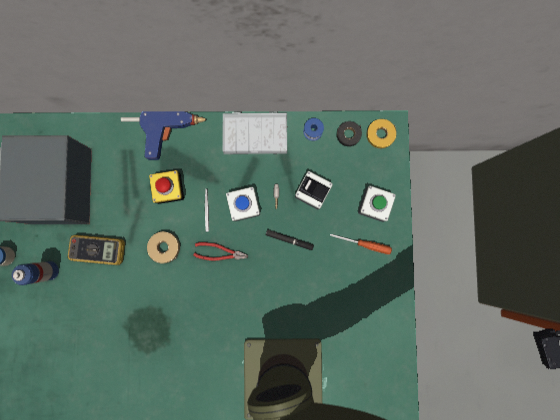

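View pics/scene1.png

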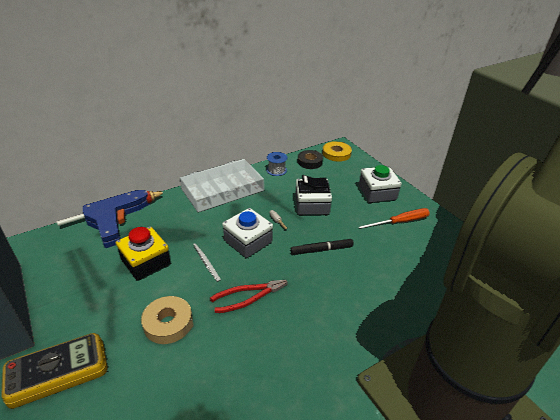

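The top view shows stop (164,186), blue (243,202), rocker (314,189) and green (379,202). Next I'll measure the centres and enlarge the rocker.

```bash
python3 - <<'E'
from h import *
def blob(s,col,lo=60):
    hsv=cv2.cvtColor(s["img"],cv2.COLOR_RGB2HSV); H,S,V=cv2.split(hsv)
    m={"blue":(H>105)&(H<125)&(S>150)&(V>100),"green":(H>50)&(H<80)&(S>150)&(V>60)}[col].astype(np.uint8)
    n,l,st,c=cv2.connectedComponentsWithStats(m)
    return [(np.round(c[i],1).tolist(),int(st[i,4]),st[i,2:4].tolist()) for i in range(1,n) if st[i,4]>40]
S={n:shot(n) for n in ["top","scene"]}
for n,s in S.items():
    for c in ["blue","green"]:
        print(n,c,[(b,np.round(onz(s,*b[0],.073),3).tolist()) for b in blob(s,c)])
# white box tops in top view
s=S["top"]; hsv=cv2.cvtColor(s["img"],cv2.COLOR_RGB2HSV)
m=((hsv[...,1]<50)&(hsv[...,2]>150)).astype(np.uint8)
cs,_=cv2.findContours(m,cv2.RETR_EXTERNAL,cv2.CHAIN_APPROX_NONE)
for c in cs:
    if cv2.contourArea(c)>200:
        r=cv2.minAreaRect(c); b=[onz(s,*p,.055)[:2] for p in cv2.boxPoints(r)]
        print("box",np.round(r[0],1),np.round(onz(s,*r[0],.055),3),"sides",np.round([np.linalg.norm(b[0]-b[1]),np.linalg.norm(b[1]-b[2])],3),"ang",np.round([np.degrees(np.arctan2(*(b[i+1]-b[i])[::-1])) for i in (0,1)],1))
a=cv2.resize(S["top"]["img"][165:215,289:341],None,fx=7,fy=7,interpolation=cv2.INTER_CUBIC)
b=cv2.resize(S["scene"]["img"][165:225,285:345],None,fx=6,fy=6,interpolation=cv2.INTER_CUBIC)[:350]
cv2.imwrite("pics/rk.png",np.hstack([a,b])[:,:,::-1])
E
```

```text
top blue [(([241.9, 202.4], 136, [13, 14]), [0.462, 0.102, 0.073])]
top green []
scene blue [(([276.4, 157.0], 133, [20, 11]), [0.624, -0.061, 0.073]), (([247.4, 218.2], 190, [17, 16]), [0.455, 0.107, 0.073])]
scene green [(([381.9, 170.3], 127, [14, 12]), [0.454, -0.249, 0.073])]
box [242.2 203.3] [0.461 0.103 0.055] sides [0.075 0.076] ang [ -77. -167.]
box [377.8 203.1] [ 0.459 -0.255  0.055] sides [0.075 0.074] ang [ -19.7 -109.1]
box [254.5 132. ] [0.653 0.07  0.055] sides [0.169 0.109] ang [-90.3 179.5]
```

View pics/rk.png

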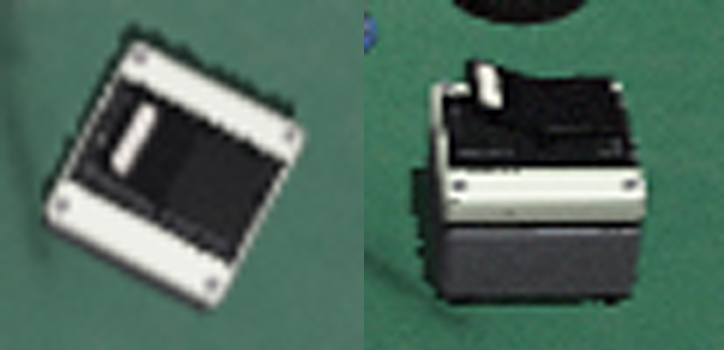

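The crop shows the white stripe at about full-image (308,184.6), with the rocker box centre at about (314.3,189.2). Next I'll convert these to world coordinates, check where the arm is relative to the olive body at the right, and take a wrist view.

```bash
python3 - <<'E'
from h import *
s=shot("top")
C=np.array([[140,42],[302,130],[218,300],[50,205]])/7+[289,165]-0.43
w=np.array([onz(s,*p,.055) for p in C]); c=w.mean(0)
print("corners",np.round(w,3).tolist(),"c",np.round(c,4)); print("sides",np.round(np.linalg.norm(w-np.roll(w,-1,0),axis=1),3))
st=onz(s,308-.4,184.6-.4,.08); print("stripe",np.round(st,3), np.degrees(np.arctan2(st[1]-c[1],st[0]-c[0])))
d=(w[0]-w[1])+(w[3]-w[2]); print("yaw",np.degrees(np.arctan2(d[1],d[0])))
print("tcp in top",proj(s,[.152,-.605,.249]),"in scene",proj(shot("scene"),[.152,-.605,.249]))
for z in (0,.2,.5): print(z,[np.round(onz(s,*p,z)[:2],2).tolist() for p in [(475,165),(480,300),(412,150),(550,345)]])
s=shot("wrist"); save(s,"w1"); print(np.round(s["extrinsics"],3).tolist(),s["vertical_fov"])
for p in ([.5,-.09,.07],[.46,-.25,.07]): print(proj(s,p))
E
```

```text
corners [[0.547, -0.074, 0.055], [0.513, -0.135, 0.055], [0.449, -0.102, 0.055], [0.485, -0.039, 0.055]] c [ 0.4985 -0.0872  0.055 ]
sides [0.07  0.072 0.073 0.071]
stripe [ 0.507 -0.069  0.08 ] 65.00476180814313
yaw 60.28875014683603
tcp in top (np.float64(560.764875887912), np.float64(332.63829987797686)) in scene (np.float64(637.2272219088995), np.float64(122.17607400553948))
0 [[0.57, -0.54], [0.2, -0.54], [0.61, -0.37], [0.08, -0.72]]
0.2 [[0.53, -0.46], [0.22, -0.45], [0.57, -0.31], [0.12, -0.61]]
0.5 [[0.48, -0.33], [0.25, -0.33], [0.5, -0.22], [0.17, -0.44]]
[[0.244, 0.929, 0.278, 0.223], [-0.97, 0.234, 0.069, -0.588], [-0.001, -0.286, 0.958, 0.384], [0.0, 0.0, 0.0, 1.0]] 59.281583608971125
(np.float64(-529.4767392400522), np.float64(-693.4709481922948))
(np.float64(-191.9119613446765), np.float64(-469.2152531978636))
```

View pics/w1.png

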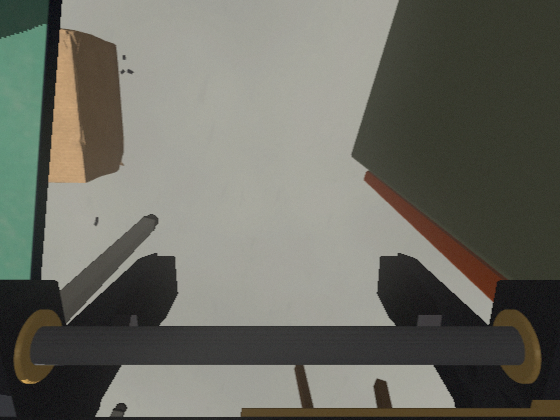

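The wrist view shows the open fingers, a tall olive cabinet at the right (corner at (352,155)), and the bench edge at the left. I'll triangulate the cabinet so I can stay clear of it.

```bash
python3 - <<'E'
from h import *
S={n:shot(n) for n in ("top","scene","wrist")}
def tri(*obs):
    A=np.zeros((3,3));b=np.zeros(3);rs=[]
    for n,u,v in obs:
        o,d=ray(S[n],u,v);d/=np.linalg.norm(d);P=np.eye(3)-np.outer(d,d);A+=P;b+=P@o;rs.append((o,P))
    x=np.linalg.solve(A,b);return np.round(x,3),[round(float(np.linalg.norm(P@(x-o))),3) for o,P in rs]
print(tri(("top",473,165),("scene",475,71)))
print(tri(("top",480,303),("wrist",352,155)))
print(tri(("top",242,202.4),("scene",247.4,218.2)))
E
```

```text
(array([ 0.484, -0.45 ,  0.27 ]), [0.045, 0.045])
(array([ 0.115, -0.85 , -0.74 ]), [0.003, 0.003])
(array([0.463, 0.103, 0.065]), [0.0, 0.0])
```

The cabinet stands on the floor at y < -0.85, so moving toward the boxes is clear. I'll go over the rocker with the fingers closed.

Call:
{"method": "send_rows", "body": {
  "motion": [
    {"x":3.2,"y":-2.9,"z":0,"rx":0,"ry":0,"rz":0,"jaw":0},
    {"x":3.2,"y":-2.9,"z":0,"rx":0,"ry":0,"rz":0,"jaw":0},
    {"x":3.2,"y":-2.9,"z":0,"rx":0,"ry":0,"rz":0,"jaw":0},
    {"x":3.2,"y":-2.9,"z":0,"rx":0,"ry":0,"rz":0,"jaw":0},
    {"x":3.2,"y":-2.9,"z":0,"rx":0,"ry":0,"rz":0,"jaw":0}
  ],
  "grip_force": 15
}}

```text
clock: 1.0
tool_pos: [0.2733, -0.425, 0.25]
eef_rot: [0.992, 0.123, 0.0, 0.0]
contact_force: [0.6, -0.4, -0.7]
opening: 0.57
finger_force: 0.0
```

Call:
{"method": "send_rows", "body": {
  "motion": [
    {"x":3.2,"y":-2.9,"z":0.3,"rx":0,"ry":0,"rz":0,"jaw":0},
    {"x":3.2,"y":-2.9,"z":0.3,"rx":0,"ry":0,"rz":0,"jaw":0},
    {"x":3.2,"y":-2.9,"z":0.3,"rx":0,"ry":0,"rz":0,"jaw":0},
    {"x":3.2,"y":-2.9,"z":0.3,"rx":0,"ry":0,"rz":0,"jaw":0},
    {"x":3.2,"y":-2.9,"z":0.3,"rx":0,"ry":0,"rz":0,"jaw":0}
  ]
}}

```text
clock: 1.5
tool_pos: [0.3932, -0.2453, 0.2349]
eef_rot: [0.992, 0.123, 0.0, 0.0]
contact_force: [0.9, -0.9, -1.2]
opening: 0.119
finger_force: 0.0
```

Call:
{"method": "send_rows", "body": {
  "motion": [
    {"x":3.2,"y":-2.9,"z":0.3,"rx":0,"ry":0,"rz":0,"jaw":0},
    {"x":3.2,"y":-2.9,"z":0.3,"rx":0,"ry":0,"rz":0,"jaw":0},
    {"x":3.0,"y":-2.7,"z":0.3,"rx":0,"ry":0,"rz":0,"jaw":0},
    {"x":0,"y":0,"z":0,"rx":0,"ry":0,"rz":-0.14,"jaw":0},
    {"x":0,"y":0,"z":0,"rx":0,"ry":0,"rz":-0.14,"jaw":0}
  ]
}}

```text
clock: 2.0
tool_pos: [0.4637, -0.1392, 0.2258]
eef_rot: [0.964, 0.265, 0.0, 0.0]
contact_force: [0.1, -0.5, -0.2]
opening: 0.007
finger_force: 0.0
```

Call:
{"method": "send_rows", "body": {
  "motion": [
    {"x":0,"y":0,"z":0,"rx":0,"ry":0,"rz":-0.14,"jaw":0},
    {"x":0,"y":0,"z":0,"rx":0,"ry":0,"rz":-0.14,"jaw":0},
    {"x":0,"y":0,"z":0,"rx":0,"ry":0,"rz":-0.14,"jaw":0},
    {"x":0,"y":0,"z":0,"rx":0,"ry":0,"rz":-0.11,"jaw":0},
    {"x":0,"y":0,"z":0,"rx":0,"ry":0,"rz":0,"jaw":0}
  ]
}}

```text
clock: 2.5
tool_pos: [0.4626, -0.1414, 0.2258]
eef_rot: [0.864, 0.504, 0.0, -0.0]
contact_force: [-0.5, 0.2, 0.1]
opening: 0.007
finger_force: 0.0
```

```bash
python3 - <<'E'
from h import *
s=shot("wrist"); save(s,"w2"); print(np.round(s["extrinsics"],3).tolist())
for p in ([.4985,-.0872,.064],[.508,-.070,.077],[.462,.102,.073],[.459,-.253,.073]): print(np.round(proj(s,p),1))
E
```

```text
[[0.871, 0.472, 0.14, 0.497], [-0.492, 0.834, 0.249, -0.077], [0.0, -0.286, 0.958, 0.361], [0.0, 0.0, 0.0, 1.0]]
[284.7 109.8]
[284.9  82.5]
[  91.3 -126.9]
[337.4 302.5]
```

View pics/w2.png

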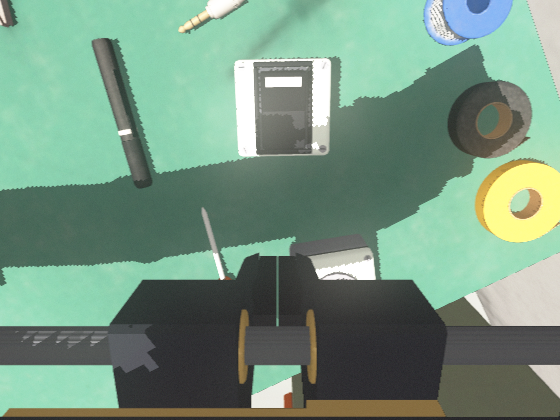

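The wrist view shows the rocker box top from (238,58) to (330,155), with its white stripe at (283,82) on the far side, and it is aligned with the tool. The other boxes and tools lie clear of it.

```bash
python3 - <<'E'
from h import *
s=shot("wrist"); st=get_state(); T=R.from_quat(st["eef_rot"]).as_matrix(); t=np.array(st["tool_pos"])
g=cv2.cvtColor(s["img"],cv2.COLOR_RGB2HSV); m=((g[...,1]<45)&(g[...,2]>150)).astype(np.uint8)
n,l,a,c=cv2.connectedComponentsWithStats(m)
for i in range(1,n):
    if a[i,4]>150 and 40<c[i][1]<160 and 230<c[i][0]<340: print(a[i].tolist(),np.round(c[i],1))
for nm,p,z in (("centre",(284,107),.055),("stripe",(283,82),.081)):
    w=onz(s,*p,z); print(nm,np.round(w,4),"tool cm",np.round(T.T@(w-t)*100,2))
c=onz(s,284,107,.055); q=c+.02*T[:,0]; q[2]=.077+.011
print("target",np.round(q,4),np.round(T.T@(q-t)*100,2))
E
```

```text
[233, 58, 98, 99, 3901] [281.  104.6]
[264, 76, 38, 12, 401] [282.6  81.4]
centre [ 0.4993 -0.0854  0.055 ] tool cm [ 6.68  0.41 17.08]
stripe [ 0.507  -0.0693  0.081 ] tool cm [ 8.46  0.29 14.48]
target [ 0.5092 -0.068   0.088 ] [ 8.68  0.41 13.78]
```

Call:
{"method": "send_rows", "body": {
  "motion": [
    {"x":4.3,"y":0.2,"z":0,"rx":0,"ry":0,"rz":0,"jaw":0},
    {"x":4.3,"y":0.15,"z":0,"rx":0,"ry":0,"rz":0,"jaw":0},
    {"x":0,"y":0,"z":4.5,"rx":0,"ry":0,"rz":0,"jaw":0},
    {"x":0,"y":0,"z":4.5,"rx":0,"ry":0,"rz":0,"jaw":0},
    {"x":0,"y":0,"z":3.0,"rx":0,"ry":0,"rz":0,"jaw":0}
  ]
}}

```text
clock: 3.1
tool_pos: [0.5072, -0.0677, 0.1036]
eef_rot: [0.864, 0.504, -0.001, -0.0]
contact_force: [0.5, -0.1, 0.4]
opening: 0.002
finger_force: 0.0
```

Call:
{"method": "send_rows", "body": {
  "motion": [
    {"x":0,"y":0,"z":0,"rx":0,"ry":0,"rz":0,"jaw":0},
    {"x":0,"y":0,"z":0.4,"rx":0,"ry":0,"rz":0,"jaw":0},
    {"x":0,"y":0,"z":0.4,"rx":0,"ry":0,"rz":0,"jaw":0},
    {"x":0,"y":0,"z":0.3,"rx":0,"ry":0,"rz":0,"jaw":0},
    {"x":0,"y":0,"z":0.3,"rx":0,"ry":0,"rz":0,"jaw":0}
  ]
}}

```text
clock: 3.6
tool_pos: [0.5086, -0.0683, 0.0926]
eef_rot: [0.864, 0.504, 0.001, 0.001]
contact_force: [-0.2, -0.6, -0.0]
opening: 0.004
finger_force: 0.0
```

Call:
{"method": "send_rows", "body": {
  "motion": [
    {"x":0,"y":0,"z":0.3,"rx":0,"ry":0,"rz":0,"jaw":0},
    {"x":0,"y":0,"z":0.3,"rx":0,"ry":0,"rz":0,"jaw":0},
    {"x":0,"y":0,"z":0.2,"rx":0,"ry":0,"rz":0,"jaw":0},
    {"x":0,"y":0,"z":0.2,"rx":0,"ry":0,"rz":0,"jaw":0},
    {"x":0,"y":0,"z":0,"rx":0,"ry":0,"rz":0,"jaw":0}
  ]
}}

```text
clock: 4.1
tool_pos: [0.5082, -0.068, 0.0819]
eef_rot: [0.864, 0.504, 0.0, 0.0]
contact_force: [1.1, 1.6, 3.1]
opening: 0.005
finger_force: 2.0
```

Call:
{"method": "send_rows", "body": {
  "motion": [
    {"x":0,"y":0,"z":0.15,"rx":0,"ry":0,"rz":0,"jaw":0},
    {"x":0,"y":0,"z":0,"rx":0,"ry":0,"rz":0,"jaw":0},
    {"x":0,"y":0,"z":0.1,"rx":0,"ry":0,"rz":0,"jaw":0},
    {"x":0,"y":0,"z":0,"rx":0,"ry":0,"rz":0,"jaw":0},
    {"x":0,"y":0,"z":0,"rx":0,"ry":0,"rz":0,"jaw":0}
  ]
}}

```text
clock: 4.6
tool_pos: [0.5083, -0.0679, 0.0814]
eef_rot: [0.864, 0.504, 0.001, 0.001]
contact_force: [-3.7, 2.5, 25.5]
opening: 0.004
finger_force: 12.5
```

The hard stop came at a tip height of 70 mm, which is the stated "on" height, so the rocker is over. I'll lift and go look at blue.

Call:
{"method": "send_rows", "body": {
  "motion": [
    {"x":0,"y":0,"z":-2,"rx":0,"ry":0,"rz":0,"jaw":0},
    {"x":0,"y":0,"z":-4.5,"rx":0,"ry":0,"rz":0,"jaw":0},
    {"x":0,"y":0,"z":-4.5,"rx":0,"ry":0,"rz":0,"jaw":0},
    {"x":0,"y":0,"z":-3,"rx":0,"ry":0,"rz":0,"jaw":0},
    {"x":2,"y":-4,"z":0,"rx":0,"ry":0,"rz":0,"jaw":0}
  ]
}}

```text
clock: 5.1
tool_pos: [0.4875, -0.0362, 0.2224]
eef_rot: [0.867, 0.499, 0.004, 0.004]
contact_force: [-0.7, 0.8, -1.1]
opening: 0.005
finger_force: 0.0
```

Call:
{"method": "send_rows", "body": {
  "motion": [
    {"x":2,"y":-4,"z":0,"rx":0,"ry":0,"rz":0,"jaw":0},
    {"x":0,"y":-4,"z":0,"rx":0,"ry":0,"rz":0,"jaw":0},
    {"x":0,"y":0,"z":0,"rx":0,"ry":0,"rz":0,"jaw":0},
    {"x":0,"y":0,"z":0,"rx":0,"ry":0,"rz":0,"jaw":0},
    {"x":0,"y":0,"z":0,"rx":0,"ry":0,"rz":0,"jaw":0}
  ]
}}

```text
clock: 5.6
tool_pos: [0.424, 0.0248, 0.2191]
eef_rot: [0.864, 0.503, 0.0, 0.0]
contact_force: [-0.7, 0.5, 0.7]
opening: 0.01
finger_force: 0.0
```

```bash
cat >> h.py <<'E'
def find(s,lo,hi):
    g=cv2.cvtColor(s["img"],cv2.COLOR_RGB2HSV); m=((g[...,0]>lo)&(g[...,0]<hi)&(g[...,1]>130)&(g[...,2]>60)).astype(np.uint8)
    m=cv2.morphologyEx(m,cv2.MORPH_OPEN,np.ones((3,3)))
    cs,_=cv2.findContours(m,cv2.RETR_EXTERNAL,cv2.CHAIN_APPROX_NONE); out=[]
    st=get_state(); T=R.from_quat(st["eef_rot"]).as_matrix(); t=np.array(st["tool_pos"])
    print("tcp",np.round(t,4))
    for c in cs:
        if cv2.contourArea(c)>300:
            (u,v),r=cv2.minEnclosingCircle(c); w=onz(s,u,v,.073)
            d=2*r/(s["img"].shape[0]/2/np.tan(np.radians(s["vertical_fov"])/2))*abs(np.linalg.norm(w-np.array(s["extrinsics"])[:3,3]))
            print(round(u),round(v),"r",round(r,1),"dia",round(d,3),"w",np.round(w,4),"tool cm",np.round(T.T@(w-t)*100,2))
E
python3 - <<'E'
from h import *
s=shot("wrist"); find(s,100,125); save(s,"w3")
E
```

```text
tcp [0.4241 0.0247 0.2191]
270 78 r 25.2 dia 0.038 w [0.4618 0.1035 0.073 ] tool cm [ 8.72 -0.63 14.6 ]
```

View pics/w3.png

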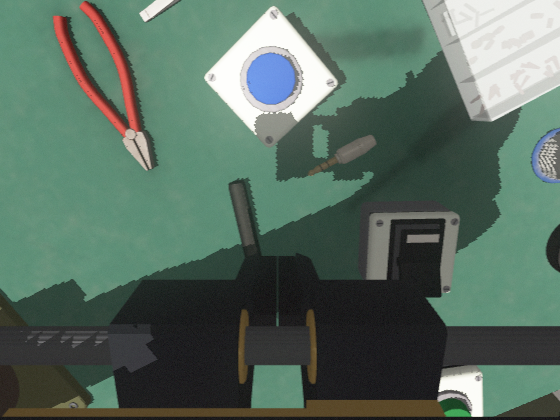

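The blue button is at (270,78), world (0.462, 0.103), diameter 38 mm against 36 mm given, and it agrees with the top view. I'll move above it and descend.

Call:
{"method": "send_rows", "body": {
  "motion": [
    {"x":4.3,"y":-0.3,"z":0,"rx":0,"ry":0,"rz":0,"jaw":0},
    {"x":4.3,"y":-0.3,"z":0,"rx":0,"ry":0,"rz":0,"jaw":0},
    {"x":0,"y":0,"z":4.5,"rx":0,"ry":0,"rz":0,"jaw":0},
    {"x":0,"y":0,"z":4.5,"rx":0,"ry":0,"rz":0,"jaw":0},
    {"x":0,"y":0,"z":2.5,"rx":0,"ry":0,"rz":0,"jaw":0}
  ]
}}

```text
clock: 6.15
tool_pos: [0.4601, 0.1026, 0.1013]
eef_rot: [0.864, 0.504, -0.001, 0.0]
contact_force: [-0.2, 0.4, 0.8]
opening: 0.005
finger_force: 0.0
```

Call:
{"method": "send_rows", "body": {
  "motion": [
    {"x":0,"y":0,"z":0,"rx":0,"ry":0,"rz":0,"jaw":0},
    {"x":0,"y":0,"z":0.4,"rx":0,"ry":0,"rz":0,"jaw":0},
    {"x":0,"y":0,"z":0.4,"rx":0,"ry":0,"rz":0,"jaw":0},
    {"x":0,"y":0,"z":0.4,"rx":0,"ry":0,"rz":0,"jaw":0},
    {"x":0,"y":0,"z":0.3,"rx":0,"ry":0,"rz":0,"jaw":0}
  ]
}}

```text
clock: 6.65
tool_pos: [0.4608, 0.1035, 0.0898]
eef_rot: [0.864, 0.504, 0.001, 0.0]
contact_force: [0.3, 0.6, -0.4]
opening: 0.002
finger_force: 0.0
```

Position is right. I'll push down to about 0.0765.

Call:
{"method": "send_rows", "body": {
  "motion": [
    {"x":0,"y":0,"z":0.3,"rx":0,"ry":0,"rz":0,"jaw":0},
    {"x":0,"y":0,"z":0.3,"rx":0,"ry":0,"rz":0,"jaw":0},
    {"x":0,"y":0,"z":0.3,"rx":0,"ry":0,"rz":0,"jaw":0},
    {"x":0,"y":0,"z":0.3,"rx":0,"ry":0,"rz":0,"jaw":0},
    {"x":0,"y":0,"z":0,"rx":0,"ry":0,"rz":0,"jaw":0}
  ]
}}

```text
clock: 7.15
tool_pos: [0.4601, 0.1036, 0.0769]
eef_rot: [0.864, 0.504, -0.0, 0.0]
contact_force: [0.4, 0.4, -0.2]
opening: 0.007
finger_force: 0.0
```

Call:
{"method": "send_rows", "body": {
  "motion": [
    {"x":0,"y":0,"z":0.1,"rx":0,"ry":0,"rz":0,"jaw":0},
    {"x":0,"y":0,"z":0,"rx":0,"ry":0,"rz":0,"jaw":0},
    {"x":0,"y":0,"z":0.1,"rx":0,"ry":0,"rz":0,"jaw":0},
    {"x":0,"y":0,"z":0,"rx":0,"ry":0,"rz":0,"jaw":0},
    {"x":0,"y":0,"z":0,"rx":0,"ry":0,"rz":0,"jaw":0}
  ]
}}

```text
clock: 7.65
tool_pos: [0.4601, 0.1035, 0.0763]
eef_rot: [0.864, 0.504, 0.0, 0.0]
contact_force: [-2.4, -0.6, 15.3]
opening: 0.009
finger_force: 7.7
```

The hard stop came at a tip height of 65 mm, so blue is fully in. I'll lift and go to look at green.

Call:
{"method": "send_rows", "body": {
  "motion": [
    {"x":0,"y":0,"z":-2,"rx":0,"ry":0,"rz":0,"jaw":0},
    {"x":0,"y":0,"z":-4.5,"rx":0,"ry":0,"rz":0,"jaw":0},
    {"x":0,"y":0,"z":-4.5,"rx":0,"ry":0,"rz":0,"jaw":0},
    {"x":0,"y":0,"z":-3,"rx":0,"ry":0,"rz":0,"jaw":0},
    {"x":-4.4,"y":1.9,"z":0,"rx":0,"ry":0,"rz":0,"jaw":0}
  ]
}}

```text
clock: 8.15
tool_pos: [0.4591, 0.0627, 0.2193]
eef_rot: [0.861, 0.509, 0.007, -0.0]
contact_force: [1.4, -0.4, -0.7]
opening: 0.009
finger_force: 0.0
```

Call:
{"method": "send_rows", "body": {
  "motion": [
    {"x":-4.4,"y":1.9,"z":0,"rx":0,"ry":0,"rz":0,"jaw":0},
    {"x":-4.4,"y":1.9,"z":0,"rx":0,"ry":0,"rz":0,"jaw":0},
    {"x":-4.4,"y":1.9,"z":0,"rx":0,"ry":0,"rz":0,"jaw":0},
    {"x":-4.4,"y":1.9,"z":0,"rx":0,"ry":0,"rz":0,"jaw":0},
    {"x":-4.4,"y":1.9,"z":0,"rx":0,"ry":0,"rz":0,"jaw":0}
  ]
}}

```text
clock: 8.65
tool_pos: [0.4288, -0.1842, 0.2151]
eef_rot: [0.864, 0.504, -0.0, -0.0]
contact_force: [0.7, 0.7, -0.3]
opening: 0.007
finger_force: 0.0
```

Call:
{"method": "send_rows", "body": {
  "motion": [
    {"x":-4.4,"y":1.9,"z":0,"rx":0,"ry":0,"rz":0,"jaw":0},
    {"x":-4.4,"y":1.9,"z":0,"rx":0,"ry":0,"rz":0,"jaw":0},
    {"x":-4.4,"y":1.9,"z":0,"rx":0,"ry":0,"rz":0,"jaw":0},
    {"x":0,"y":0,"z":0,"rx":0,"ry":0,"rz":0,"jaw":0},
    {"x":0,"y":0,"z":0,"rx":0,"ry":0,"rz":0,"jaw":0}
  ]
}}

```text
clock: 9.15
tool_pos: [0.4134, -0.3263, 0.2147]
eef_rot: [0.864, 0.503, -0.0, -0.0]
contact_force: [0.7, 1.3, -0.8]
opening: 0.007
finger_force: 0.0
```

```bash
python3 - <<'E'
from h import *
s=shot("wrist"); find(s,55,82); find(s,100,125); save(s,"w4")
E
```

```text
tcp [ 0.4141 -0.3246  0.2149]
tcp [ 0.4141 -0.3246  0.2149]
```

View pics/w4.png

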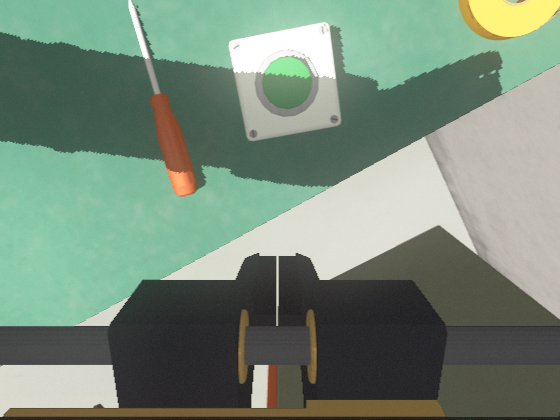

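The green button is at (287,81), half in shadow, with the screwdriver clear to its left. I'll compute the offset and check the rocker and blue in the scene view.

```bash
python3 - <<'E'
from h import *
s=shot("wrist"); st=get_state(); T=R.from_quat(st["eef_rot"]).as_matrix(); t=np.array(st["tool_pos"])
for p,z in (((287,81.5),.073),((286,82),.06),((286,81.5),.055)):
    w=onz(s,*p,z); print(np.round(w,4),"tool cm",np.round(T.T@(w-t)*100,2))
print(np.round(t,4))
s=shot("scene"); cv2.imwrite("pics/sc2.png",cv2.resize(s["img"][165:260,215:350],None,fx=5,fy=5,interpolation=cv2.INTER_CUBIC)[:,:,::-1])
E
```

```text
[ 0.4607 -0.2534  0.073 ] tool cm [ 8.39  0.59 14.22]
[ 0.4604 -0.253   0.06  ] tool cm [ 8.4   0.54 15.52]
[ 0.4608 -0.2526  0.055 ] tool cm [ 8.46  0.56 16.02]
[ 0.4145 -0.3238  0.2151]
```

View pics/sc2.png

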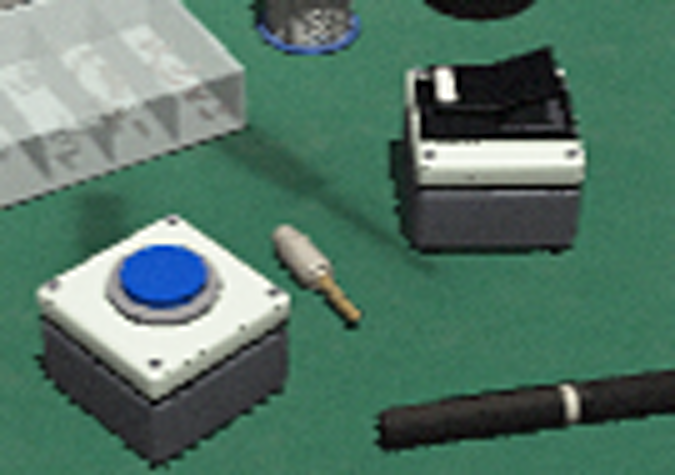

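The rocker's striped end is down and the far half up, and blue is low in its collar, so both are set. On to green.

Call:
{"method": "send_rows", "body": {
  "motion": [
    {"x":4.2,"y":0.3,"z":0,"rx":0,"ry":0,"rz":0,"jaw":0},
    {"x":4.2,"y":0.3,"z":0,"rx":0,"ry":0,"rz":0,"jaw":0},
    {"x":0,"y":0,"z":4.5,"rx":0,"ry":0,"rz":0,"jaw":0},
    {"x":0,"y":0,"z":4.5,"rx":0,"ry":0,"rz":0,"jaw":0},
    {"x":0,"y":0,"z":2.5,"rx":0,"ry":0,"rz":0,"jaw":0}
  ]
}}

```text
clock: 9.8
tool_pos: [0.4602, -0.2523, 0.098]
eef_rot: [0.862, 0.506, -0.001, -0.002]
contact_force: [0.0, -0.3, 0.4]
opening: 0.005
finger_force: 0.0
```

Call:
{"method": "send_rows", "body": {
  "motion": [
    {"x":0,"y":0,"z":0,"rx":0,"ry":0,"rz":0,"jaw":0},
    {"x":0,"y":0,"z":0.3,"rx":0,"ry":0,"rz":0,"jaw":0},
    {"x":0,"y":0,"z":0.3,"rx":0,"ry":0,"rz":0,"jaw":0},
    {"x":0,"y":0,"z":0.3,"rx":0,"ry":0,"rz":0,"jaw":0},
    {"x":0,"y":0,"z":0.2,"rx":0,"ry":0,"rz":0,"jaw":0}
  ]
}}

```text
clock: 10.3
tool_pos: [0.4613, -0.2555, 0.09]
eef_rot: [0.864, 0.504, 0.001, 0.001]
contact_force: [0.6, 0.7, -1.5]
opening: 0.002
finger_force: 0.0
```

Call:
{"method": "send_rows", "body": {
  "motion": [
    {"x":0,"y":0,"z":0.3,"rx":0,"ry":0,"rz":0,"jaw":0},
    {"x":0,"y":0,"z":0.3,"rx":0,"ry":0,"rz":0,"jaw":0},
    {"x":0,"y":0,"z":0.3,"rx":0,"ry":0,"rz":0,"jaw":0},
    {"x":0,"y":0,"z":0.3,"rx":0,"ry":0,"rz":0,"jaw":0},
    {"x":0,"y":0,"z":0,"rx":0,"ry":0,"rz":0,"jaw":0}
  ]
}}

```text
clock: 10.8
tool_pos: [0.461, -0.2554, 0.0771]
eef_rot: [0.864, 0.504, 0.0, 0.0]
contact_force: [0.2, -0.9, 4.0]
opening: 0.006
finger_force: 2.0
```

Call:
{"method": "send_rows", "body": {
  "motion": [
    {"x":0,"y":0,"z":0.1,"rx":0,"ry":0,"rz":0,"jaw":0},
    {"x":0,"y":0,"z":0,"rx":0,"ry":0,"rz":0,"jaw":0},
    {"x":0,"y":0,"z":0.1,"rx":0,"ry":0,"rz":0,"jaw":0},
    {"x":0,"y":0,"z":0,"rx":0,"ry":0,"rz":0,"jaw":0},
    {"x":0,"y":0,"z":0,"rx":0,"ry":0,"rz":0,"jaw":0}
  ]
}}

```text
clock: 11.3
tool_pos: [0.461, -0.2554, 0.0763]
eef_rot: [0.864, 0.504, 0.0, 0.001]
contact_force: [-1.6, -0.1, 13.4]
opening: 0.006
finger_force: 6.5
```

Green is at its hard stop with 13 N. One steady hold, then I hand in.

Call:
{"method": "send_rows", "body": {
  "motion": [
    {"x":0,"y":0,"z":0,"rx":0,"ry":0,"rz":0,"jaw":0},
    {"x":0,"y":0,"z":0,"rx":0,"ry":0,"rz":0,"jaw":0},
    {"x":0,"y":0,"z":0,"rx":0,"ry":0,"rz":0,"jaw":0},
    {"x":0,"y":0,"z":0,"rx":0,"ry":0,"rz":0,"jaw":0},
    {"x":0,"y":0,"z":0,"rx":0,"ry":0,"rz":0,"jaw":0}
  ]
}}

```text
clock: 11.8
tool_pos: [0.4611, -0.2554, 0.0763]
eef_rot: [0.864, 0.504, 0.0, 0.001]
contact_force: [-2.2, 0.2, 12.9]
opening: 0.005
finger_force: 6.5
```

```bash
python3 -c "
from plant import *
s=get_state(); print(s['contact_force'],s['tool_pos'])
if s['contact_force'][2]>5: print(finish_job())"
```

```text
[-2.1691759   0.24996732 12.92530058] [ 0.46107108 -0.25539     0.07629243]
the job is handed in; nothing more can be done
None
```

I rocked the switch onto its striped end, pushed blue fully in, and handed the job in at about 12 s with the fingers holding green down at its stop with about 13 N; `finish_job()` gave no verdict, so I don't know the judged result.

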